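# Flip a bevelled plinth over the edge of a sanding board

### The job

The small wooden plinth lies on the bench with its white back up and its dark bevelled face underneath. Without pinching it or picking it up, push it with the fingertips against the red edge of the black sanding board until it tips up on that edge and flips over onto the board, dark bevelled face up, ready for sanding; then push it on until it lies wholly and flat on the board. Leave the other things where they are.

Things in the scene. Friction and masses are not known exactly. Their poses are not given: they have to be found in the camera images.
- board: Sanding board fixed to the bench: black rubber-faced slab 160 (its x) x 300 (its y) x 16 mm high, origin at the centre of its underside, on the bench. Its near long side (its -x side, facing the robot, with a red stripe 15 mm wide along its top) is the upright step, 16 mm high, against which the plinth is tipped; it does not move.
- board_edge (a point): Middle of the board's red near edge, at its top (16 mm above the bench); axes as the board's: x points from the red edge over the board (the direction to push), y along the edge.
- panel_center (a point): Centre of the plinth (loose, about 0.11 kg, wood), 90 (x) x 110 (y) x 20 mm: a slab 10 mm thick with a plain white back; its dark show face rises 10 mm more and is bevelled over 17 mm all round, to a flat 56 x 76 mm. Point half-way through, 10 mm from either face. z points to the white back: up at the start, down when flipped. At the start x points roughly to the board.
- panel_fore (a point): Middle of the plinth's leading edge (+45 mm in its x, mid slab), which meets the red edge; axes as panel_center. Starts 20 to 45 mm short of it. At the start the dark face is on the bench, so the square white edges lie 10 to 20 mm above the bench and the bevel runs in below them. Just after flipping, this end overhangs the red edge by up to about 16 mm, towards the robot.
- panel_near (a point): Middle of the opposite edge (-45 mm in x), nearest the robot at the start. Fingers rub well on its wood: squeezed lightly against the step, this edge rises with a finger that moves up while pushing.
- panel_left (a point): Middle of its left edge (+55 mm in y).
- panel_right (a point): Middle of its right edge (-55 mm in y).
- sanding_block: Bystander: cork block with red sole, 100 x 50 x 32 mm, standing on the left part of the board; origin centre of underside.
- mallet: Bystander: turned pale wooden mallet standing upright on the bench left of the plinth, 84 mm across, 207 mm high; origin centre of underside.
- marking_gauge: Bystander: dark wooden marking gauge lying right of the plinth, 160 x 60 x 52 mm, 66 mm high at its brass screw; origin under the middle of its beam.
- try_square: Bystander: try square lying at the right, dark stock 130 mm, steel blade 170 mm; origin under the middle of the stock.
- glue: Bystander: yellow glue bottle, 60 mm across, 160 mm high, at the left; origin centre of underside.
- chisel: Bystander: red-handled screwdriver lying at the left; origin under it.
- screw_jar: Bystander: screw jar, 64 mm across, 80 mm high, at the right; origin centre of underside.

How it is judged:
By the outcome, as a careful person would: the job done as asked, in the order asked, and still so for the second after the job is handed in, with the robot touching nothing.
It also fails if it takes over 66 s, if anything falls off the work surface, if the arm or the gripper's body presses on something with over 40 N, if the wrist force passes 120 N, or if a joint passes its speed limit or range.

### The arm

A 6-joint arm with a two-finger parallel gripper is mounted at the origin on the work surface. World frame = base frame: x ahead of the robot, y to its left, z up, the work surface at z = 0. Lengths are in m, angles in degrees, forces in N, time in s.
With the tool pointing down it reaches from about 0.4 to 0.825 m from the base axis. Payload 7 kg.
Tool frame: the origin (TCP) lies at the centre of the arm's flange, where the gripper is bolted on; the fingertips stand 178 mm ahead of it and the grasp point (between the pads) lies 159 mm ahead of it (tip_reach is the distance from the TCP to the fingertips, in m); z points along the fingers, y is the line along which they close (so a half turn about z gives the same grasp; the last joint's range is limited). The gripper opens to 88 mm and grips with 3 to 60 N. Pads are 19 mm wide; open, the fingers measure 130 mm over their backs; the gripper's body (78 mm by 193 mm) begins 47 mm behind the grasp point.
Start: joints at [-53.68, 20.546, 0.682, 0, -70.136, -16.507], TCP at [0.229, -0.635, 0.405] pointing down, gripper open.
Joint ranges: [-176.03, 176.03], [-82.01, 121.73], [-58.28, 71.71], [-173.87, 95.51], [-174.79, -0.11], [-173.66, 173.66]. Speed limits (degrees/s): [136.94, 136.94, 172.46, 180, 180, 180].

### API

Orientations are given as [roll, pitch, yaw] about the fixed x, y, z axes, in that order (R = Rz(yaw) Ry(pitch) Rx(roll)).
In Python, from plant import * gives the robot as it stands.
- The arm moves only by the shell command python3 -m handwheel 'ROWS'. ROWS is JSON, a list of rows, each a list of 7 numbers: the opening, from -1 (shut) to 1 (fully open), then the shift along the tool's x, y, z as a fraction of full scale, then the turn, a rotation vector about the tool's x, y, z as a fraction of full scale. A call has 1 to 5 rows; each row shifts and turns the commanded pose from where the row before left it, along the tool's axes as they then stand; what a row does not reach is not made up. Full scale, the value 1, is 0.025 m for a shift and 6 degrees for a turn. A row lasts 1/8 s, in which the tool goes at most 62.5 mm and 10.7 degrees, less where a joint would pass 70% of its speed; a pose out of reach is approached as far as the arm can. A call with a number of a shift or a turn outside -1 to 1 is refused whole. A call with a gripper value outside its range is refused whole. The fingers move at their own pace and stop on an object; the grip force is fixed at half the most. Time passes only in rows, so rows that do not move let the fingers close. It gives the time, the measured TCP pose, the force, the opening and the grip force at its end, in the units of the state.
- get_obs(): the state, without advancing time (a new reading comes with each control period).
- snapshot(name): name is "scene" or "top" or "wrist"; returns a dict with "color" (400x640x3 uint8, red, green, blue), "fx", "fy", "cx", "cy" (pixels), "R" (3x3) and "t" (3): a world point X has camera coordinates R X + t; the wrist camera has in their place "tool_from_camera" (4x4, takes a point from camera to tool coordinates, whose origin is the TCP and whose axes are the flange's). Camera axes: x right, y down, z forward; pixel columns grow to the right and rows downward; lengths in m; the calibration is good to about 2 mm. A picture is of the moment at which its call begins: read the wrist's pose just before it. There is no depth.
- close_job(): hands the job in; it is judged then, once.
The state is a dict: "clock": time; "joint_pos": joint angles; "qvel": joint speeds; "tau": joint torques, N m; "tool_pos": TCP position; "orientation": TCP orientation; "force": force on the tool from outside, world axes, zero at the start; "moment": the same for the moment, N m; "opening": finger opening in m; "gripper_force": force on a finger pad.
Only numpy, scipy, OpenCV 4.12 (cv2) and the standard library are available. Lean on these libraries where they do the work, as an engineer would, in place of code of your own. Each camera call takes 0.05 s, during which the arm holds its last target. There are 200 camera calls.

## Working session

There is one attempt and no reset: what is moved stays moved. The work goes in short steps, Python scripts to look and compute and a shell command to move; the robot and the scene stay as the last step left them, time stands still between calls to the robot, and variables do not carry over. Pictures are saved under pics/ and viewed, at most 10 in all, crops included, and the job is handed in when it is done.

```bash
mkdir -p pics; ls; python3 - <<'E'
from plant import *
import cv2,numpy as np
o=get_obs();print(o)
for n in ["scene","top"]:
    s=snapshot(n);cv2.imwrite(f"pics/{n}0.png",s["color"][:,:,::-1]);print(n,s["fx"],s["fy"],s["cx"],s["cy"],np.round(s["R"],3).tolist(),s["t"])
a=cv2.imread("pics/scene0.png");
E
```

```text
pics
{'clock': 0.0, 'joint_pos': array([-5.36799542e+01,  2.05895472e+01,  6.32801278e-01, -2.00330590e-02,
       -7.01357259e+01, -1.65054916e+01]), 'qvel': array([ 0.01737328,  0.01714242, -0.03294619,  0.03349827,  0.04542057,
        0.10837026]), 'tau': array([-1.57304956e-03, -5.82706189e+01,  2.93056744e+01,  6.99699908e+00,
        6.69073634e-03, -1.86061334e-04]), 'tool_pos': array([ 0.22871918, -0.63484926,  0.40373664]), 'orientation': array([ 1.79905988e+02, -8.21808610e-03, -1.60192261e+02]), 'force': array([0.25590448, 0.49863092, 0.26026055]), 'moment': array([ 0.01067102, -0.01980189, -0.017445  ]), 'gripper_force': 0.0, 'opening': 0.08764331656008593}
scene 389.63783534741066 389.63783534741066 319.48503214032473 199.00501462333656 [[0.819, 0.573, -0.008], [0.442, -0.64, -0.628], [-0.365, 0.511, -0.778]] [-0.44525939 -0.24251439  1.35298015]
top 369.3713673502196 369.3713673502196 320.25307223243146 200.4817424552983 [[-0.023, -1.0, 0.008], [-0.987, 0.021, -0.161], [0.161, -0.012, -0.987]] [0.00449277 0.58762598 1.01327157]
```

View pics/top0.png

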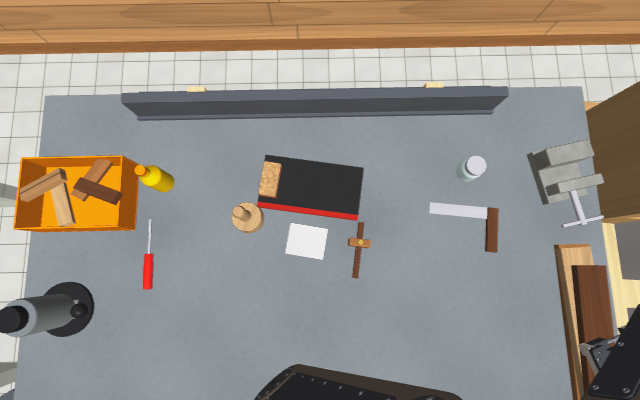

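View pics/scene0.png

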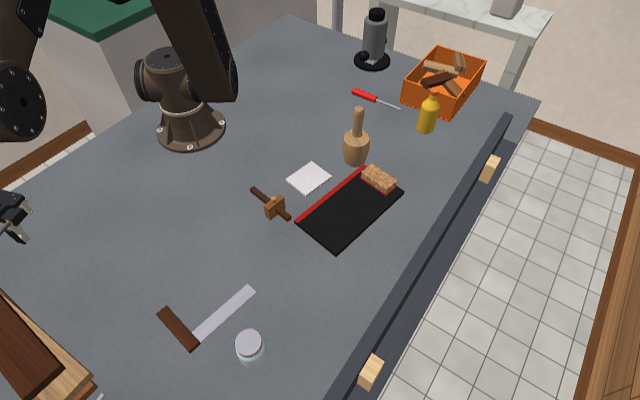

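Both views show the white plinth at (307,241) in the top view. The red edge runs from (257,207) to (357,217), the mallet is at left (247,217), the gauge at right (359,247), and the cork block is on the left of the board.

```bash
cat > h.py <<'E'
from plant import *
import cv2,numpy as np
from scipy.spatial.transform import Rotation as Ro
def ray(s,uv,z,T=None):
    d=np.array([(uv[0]-s["cx"])/s["fx"],(uv[1]-s["cy"])/s["fy"],1])
    if T is None: R=np.array(s["R"]);c=-R.T@np.array(s["t"]);d=R.T@d
    else: c=T[:3,3];d=T[:3,:3]@d
    return c+d*(z-c[2])/d[2]
def rect(m):
    c=max(cv2.findContours(m.astype(np.uint8),cv2.RETR_EXTERNAL,cv2.CHAIN_APPROX_NONE)[0],key=cv2.contourArea)
    return c[:,0,:].astype(float)
def wrist():
    o=get_obs();s=snapshot("wrist");T=np.eye(4);T[:3,:3]=Ro.from_euler("xyz",o["orientation"],degrees=True).as_matrix();T[:3,3]=o["tool_pos"]
    return s,T@np.array(s["tool_from_camera"])
def ground(s,m,z,T=None):
    P=np.array([ray(s,p,z,T)[:2] for p in rect(m)])*1000
    r=cv2.minAreaRect(P.astype(np.float32));return np.round(r[0],1),np.round(r[1],1),round(r[2],1),np.round(cv2.boxPoints(r),0).tolist()
def masks(s):
    c=s["color"].astype(int);h=cv2.cvtColor(s["color"],cv2.COLOR_RGB2HSV).astype(int)
    red=(c[...,0]>120)&(c[...,1]<60)&(c[...,2]<60)
    white=(c.min(2)>195)
    return red,white,h
E
python3 - <<'E'
from h import *
s=snapshot("top");r,w,h=masks(s)
roi=np.zeros(r.shape,bool);roi[150:290,200:400]=1
print("red",ground(s,r&roi,.016));print("white",ground(s,w&roi,.020))
c=s["color"].astype(int)
roi2=np.zeros(r.shape,bool);roi2[150:290,340:375]=1
roi2[:222]=0
print("gauge",ground(s,roi2&(h[...,1]>80)&(h[...,0]<25),.03))
o=get_obs();T=Ro.from_euler("xyz",o["orientation"],degrees=True).as_matrix();print(np.round(T,2).tolist())
E
```

```text
red (array([564.1,  31. ]), array([293. ,  16.2]), 81.0, [[533.0, -112.0], [549.0, -115.0], [595.0, 174.0], [579.0, 177.0]])
white (array([475.,  34.]), array([110.1,  89.6]), 79.2, [[421.0, -12.0], [509.0, -28.0], [529.0, 80.0], [441.0, 96.0]])
gauge (array([ 448.5, -109.1]), array([ 63. , 154.8]), 65.7, [[365.0, -106.0], [506.0, -170.0], [532.0, -112.0], [391.0, -49.0]])
[[-0.94, -0.34, -0.0], [-0.34, 0.94, 0.0], [0.0, 0.0, -1.0]]
```

```bash
python3 -m handwheel '[[0,0,0,0,0,0,0.96],[0,0,0,0,0,0,0.96],[0,0,0,0,0,0,0.96],[0,0,0,0,0,0,0.96],[0,0,0,0,0,0,0.96]]'
cat > go.py <<'E'
import sys
from h import *
o=get_obs();R=Ro.from_euler("xyz",o["orientation"],degrees=True).as_matrix()
t=np.array([float(v) for v in sys.argv[1:4]])/1000
print("clk",round(o["clock"],2),"rows(full scale)",np.round(R.T@(t-o["tool_pos"])/.025,2),"rpy",np.round(o["orientation"],1),o["tool_pos"].round(4),"F",o["force"].round(1),"open",round(o["opening"],4))
E
python3 go.py 409 46 183
python3 - <<'E'
from h import *
s=snapshot("top");h=masks(s)[2];roi=np.zeros((400,640),bool);roi[200:235,228:266]=1;roi[200:212]=0
print("mallet ~z.04",ground(s,roi&(h[...,1]>80)&(h[...,0]<25)&(h[...,0]>5),.05))
roi=np.zeros((400,640),bool);roi[158:202,255:285]=1
print("block",ground(s,roi&(h[...,1]>60)&(h[...,0]<25)&(h[...,0]>5),.048))
E
```

```text
clock: 0.78
tool_pos: [0.2288, -0.635, 0.4043]
orientation: [180.0, -0.0, 170.8]
force: [0.2, 0.1, -0.2]
opening: 0.0455
gripper_force: 0.0
clk 0.78 rows(full scale) [-2.78 28.03  8.87] rpy [180.   -0.  170.8] [ 0.2288 -0.635   0.4043] F [ 0.2  0.1 -0.2] open 0.0455
mallet ~z.04 (array([530. , 199.4]), array([88.4, 56.9]), 88.7, [[501.0, 156.0], [558.0, 155.0], [559.0, 243.0], [503.0, 244.0]])
block (array([654.7, 135.7]), array([ 54.2, 103.1]), 79.5, [[599.0, 118.0], [700.0, 100.0], [710.0, 153.0], [609.0, 172.0]])
```

```bash
for i in 1; do python3 -m handwheel '[[0,-1,1,0,0,0,0],[0,-1,1,0,0,0,0],[0,-1,1,0,0,0,0],[0,-1,1,0,0,0,0],[0,0,1,0,0,0,0]]'|head -2
python3 -m handwheel '[[0,0,1,0,0,0,0],[0,0,1,0,0,0,0],[0,0,1,0,0,0,0],[0,0,1,0,0,0,0],[0,0,1,0,0,0,0]]'|head -2
python3 -m handwheel '[[0,0,1,0,0,0,0],[0,0,1,0,0,0,0],[0,0,1,0,0,0,0],[0,0,1,0,0,0,0],[0,0,1,0,0,0,0]]'|head -2
python3 -m handwheel '[[0,0,1,0,0,0,0],[0,0,1,0,0,0,0],[0,0,1,0,0,0,0],[0,0,1,0,0,0,0],[0,0,1,0,0,0,0]]'|head -2
python3 -m handwheel '[[0,0,1,0,0,0,0],[0,0,1,0,0,0,0],[0,0,1,0,0,0,0],[0,0,1,0,0,0,0],[0,0,1,0,0,0,0]]'|head -2
python3 -m handwheel '[[0,0,1,0,0,0,0],[0,0,1,0,0,0,0],[0,0,1,0,0,0,0],[0,0.5,0,1,0,0,0],[0,0.5,0,1,0,0,0]]'|head -2
done; python3 go.py 409 46 183
python3 - <<'E'
from h import *
s,T=wrist();cv2.imwrite("pics/w1.png",s["color"][:,:,::-1]);r,w,h=masks(s)
try: print("red",ground(s,r,.016,T))
except Exception as e: print(e)
print("white",ground(s,w,.02,T))
E
```

```text
clock: 1.45
tool_pos: [0.3487, -0.5264, 0.4039]
clock: 2.08
tool_pos: [0.3666, -0.4029, 0.4045]
clock: 2.7
tool_pos: [0.3861, -0.2794, 0.4046]
clock: 3.32
tool_pos: [0.4055, -0.156, 0.4047]
clock: 3.95
tool_pos: [0.4251, -0.0325, 0.4047]
clock: 4.58
tool_pos: [0.4118, 0.045, 0.354]
clk 4.58 rows(full scale) [0.12 0.02 6.84] rpy [180.    0.  171.1] [0.4118 0.045  0.354 ] F [-0.5  0.2 -0.8] open 0.0436
red (array([563.5,  21. ]), array([120.5,  15.8]), 81.2, [[546.0, -37.0], [562.0, -40.0], [581.0, 79.0], [565.0, 82.0]])
white (array([485.4,  51.9]), array([2.1, 0.7]), 34.2, [[484.0, 52.0], [485.0, 51.0], [486.0, 52.0], [486.0, 53.0]])
```

View pics/w1.png

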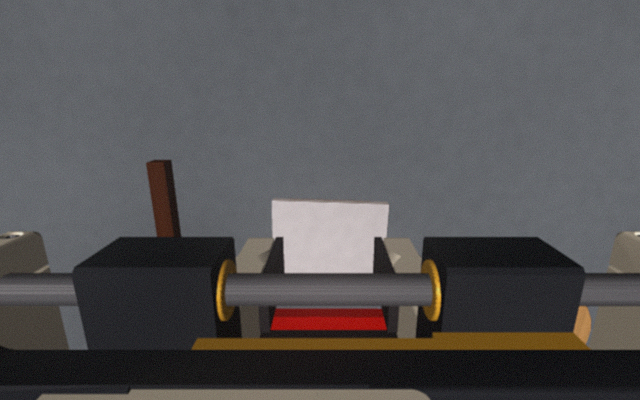

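The wrist view shows the plinth's near edge from (272,200) to (388,204), centred between the fingers. The red stripe is at row ~318.

```bash
python3 - <<'E'
from h import *
s,T=wrist()
for p in [(272,200),(388,204)]: print(ray(s,p,.02,T).round(4))
E
python3 -m handwheel '[[0,0,0,1,0,0,0],[0,0,0,1,0,0,0],[0,0,0,1,0,0,0],[0,0,0,1,0,0,0],[0,0,0,1,0,0,0]]'
python3 -m handwheel '[[0,0,0,1,0,0,0],[0,0,0,0.8,0,0,0],[0,0,0,0,0,0,0]]'; python3 go.py 409 46 183
```

```text
[ 0.4168 -0.0105  0.02  ]
[0.4373 0.095  0.02  ]
clock: 5.3
tool_pos: [0.4133, 0.045, 0.2299]
orientation: [179.9, 0.1, 171.1]
force: [-0.3, 0.1, -0.3]
opening: 0.0437
gripper_force: 0.0
clock: 5.68
tool_pos: [0.4127, 0.0447, 0.1842]
orientation: [-179.9, -0.1, 171.1]
force: [0.4, 1.3, -0.4]
opening: 0.0437
gripper_force: 0.0
clk 5.67 rows(full scale) [0.15 0.03 0.05] rpy [-1.799e+02 -1.000e-01  1.711e+02] [0.4127 0.0447 0.1842] F [ 0.4  1.3 -0.4] open 0.0437
```

```bash
python3 -m handwheel '[[0,-0.3,0,0,0,0,0],[0,-0.3,0,0,0,0,0],[0,-0.3,0,0,0,0,0],[0,-0.3,0,0,0,0,0],[0,0,0,0,0,0,0]]'|grep -v gri
python3 -m handwheel '[[0,-0.15,0,0,0,0,0],[0,-0.1,0,0,0,0,0],[0,0,0,0,0,0,0]]'|grep -v gri
python3 - <<'E'
from h import *
s=snapshot("top");r,w,h=masks(s)
roi=np.zeros(r.shape,bool);roi[150:290,200:400]=1
print("white",ground(s,w&roi,.020))
c=s["color"][180:280,230:380,::-1];cv2.imwrite("pics/t1.png",cv2.resize(c,None,fx=4,fy=4))
E
```

```text
clock: 6.3
tool_pos: [0.4426, 0.04, 0.1848]
orientation: [180.0, 0.0, 171.0]
force: [0.3, 0.2, 0.4]
opening: 0.0439
clock: 6.68
tool_pos: [0.4482, 0.0391, 0.1846]
orientation: [180.0, 0.0, 171.0]
force: [1.2, 1.2, 0.7]
opening: 0.0437
white (array([536.6,  15.8]), array([121.5,  50.7]), 55.8, [[482.0, -20.0], [523.0, -49.0], [592.0, 52.0], [550.0, 80.0]])
```

View pics/t1.png

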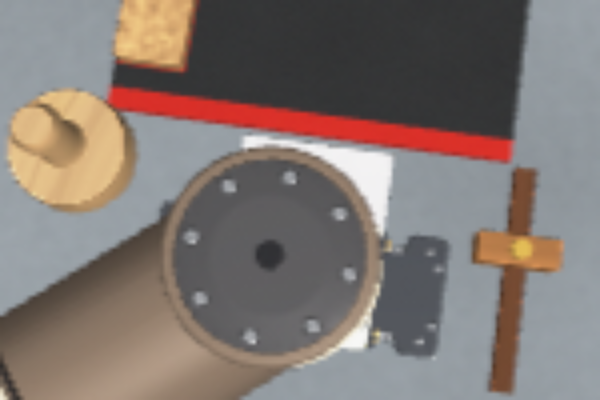

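The flange hides most of the plinth. Its fore edge (crop rows 137–155) is about 4–8 mm short of the red edge.

```bash
for i in 1; do python3 -m handwheel '[[0,-0.1,0,0,0,0,0],[0,0,0,0,0,0,0]]'|egrep 'force|pos'
python3 -m handwheel '[[0,-0.08,0,0,0,0,0],[0,0,0,0,0,0,0]]'|egrep 'force|pos'
python3 -m handwheel '[[0,-0.06,0,0,0,0,0],[0,0,0,0,0,0,0]]'|egrep 'force|pos'; done
```

```text
tool_pos: [0.4507, 0.0386, 0.1847]
force: [-0.5, -0.3, -0.8]
gripper_force: 0.0
tool_pos: [0.4526, 0.0383, 0.1847]
force: [-0.7, -0.5, 0.2]
gripper_force: 0.1
tool_pos: [0.4541, 0.0381, 0.1847]
force: [-0.2, -0.2, -0.3]
gripper_force: 0.1
```

```bash
for i in 1; do python3 -m handwheel '[[0,-0.06,0,0,0,0,0],[0,0,0,0,0,0,0]]'|egrep 'force:|pos'
python3 -m handwheel '[[0,-0.06,0,0,0,0,0],[0,0,0,0,0,0,0]]'|egrep 'force:|pos'
python3 -m handwheel '[[0,-0.06,0,0,0,0,0],[0,0,0,0,0,0,0]]'|egrep 'force:|pos'; done
```

```text
tool_pos: [0.4556, 0.0378, 0.1847]
force: [-0.1, -0.2, -1.1]
gripper_force: 0.1
tool_pos: [0.4563, 0.0375, 0.1845]
force: [-4.6, 1.6, 2.7]
gripper_force: 2.4
tool_pos: [0.4567, 0.0373, 0.1843]
force: [-10.4, 6.5, 7.0]
gripper_force: 6.1
```

```bash
for i in 1; do python3 -m handwheel '[[0,0,0,-0.1,0,0,0],[0,0,0,-0.1,0,0,0]]'|egrep ' force:|^force|pos'
python3 -m handwheel '[[0,0,0,-0.1,0,0,0],[0,0,0,-0.1,0,0,0]]'|egrep '^force|pos'; done
python3 - <<'E'
from h import *
s=snapshot("scene");c=s["color"][130:260,230:420,::-1];cv2.imwrite("pics/s1.png",cv2.resize(c,None,fx=4,fy=4))
E
```

```text
tool_pos: [0.4568, 0.0372, 0.189]
force: [-7.7, 4.6, -0.8]
tool_pos: [0.4569, 0.0371, 0.194]
force: [-7.1, 3.6, -0.3]
```

View pics/s1.png

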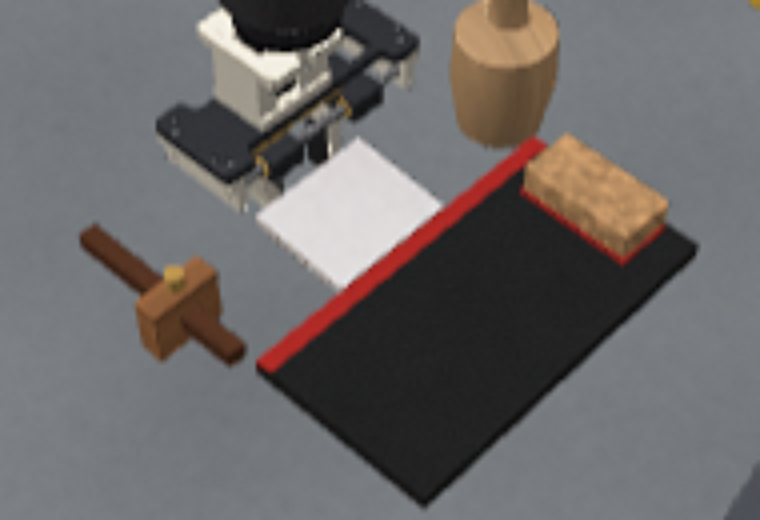

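The plinth is square against the red edge. I'll check whether the near edge has lifted, using the corners at full-image px (294.2,183.5) near and (315.5,201.7) fore.

```bash
cat > til.py <<'E'
from h import *
s=snapshot("scene")
f=ray(s,(315.5,201.7),.02)
for z in (.015,.02,.025,.03,.035): n=ray(s,(294.2,183.5),z);print(z,n.round(3),f.round(3),round(np.linalg.norm(n-f),4))
E
python3 til.py
```

```text
0.015 [ 0.455 -0.006  0.015] [ 0.551 -0.03   0.02 ] 0.0986
0.02 [ 0.458 -0.01   0.02 ] [ 0.551 -0.03   0.02 ] 0.0949
0.025 [ 0.461 -0.013  0.025] [ 0.551 -0.03   0.02 ] 0.0916
0.03 [ 0.464 -0.016  0.03 ] [ 0.551 -0.03   0.02 ] 0.0886
0.035 [ 0.467 -0.02   0.035] [ 0.551 -0.03   0.02 ] 0.086
```

```bash
for i in 1; do python3 -m handwheel '[[0,-0.02,0,-0.1,0,0,0],[0,-0.02,0,-0.1,0,0,0],[0,-0.02,0,-0.1,0,0,0],[0,-0.02,0,-0.1,0,0,0]]'|egrep '^force|pos'
python3 -m handwheel '[[0,-0.04,0,-0.1,0,0,0],[0,-0.04,0,-0.1,0,0,0],[0,-0.04,0,-0.1,0,0,0],[0,-0.05,0,-0.1,0,0,0]]'|egrep '^force|pos'
python3 -m handwheel '[[0,-0.07,0,-0.1,0,0,0],[0,-0.07,0,-0.1,0,0,0],[0,-0.07,0,-0.1,0,0,0],[0,-0.08,0,-0.1,0,0,0]]'|egrep '^force|pos'
done
```

```text
tool_pos: [0.4584, 0.0368, 0.2038]
force: [-9.8, 6.2, 0.9]
tool_pos: [0.4612, 0.0361, 0.2133]
force: [-18.1, 12.6, 4.3]
tool_pos: [0.4657, 0.0352, 0.2224]
force: [-34.1, 24.1, 14.5]
```

```bash
python3 - <<'E'
from h import *
s=snapshot("scene");c=s["color"][130:260,230:420,::-1];cv2.imwrite("pics/s2.png",cv2.resize(c,None,fx=4,fy=4))
E
```

```text
(no output)
```

View pics/s2.png

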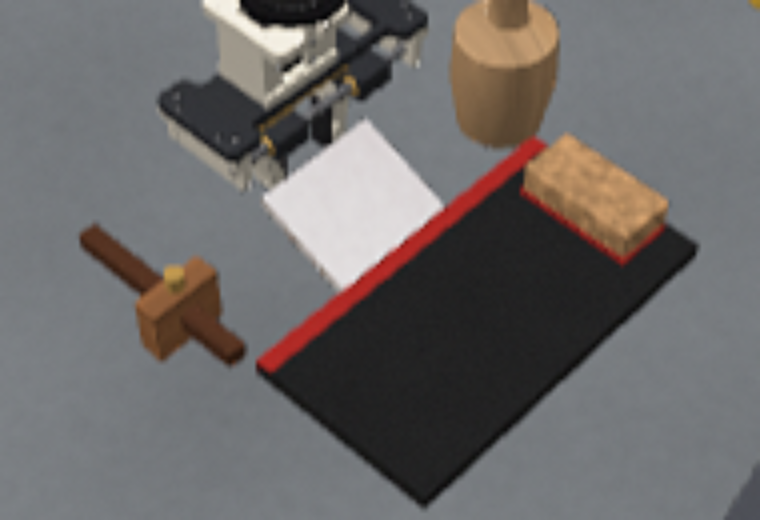

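The plinth is tilted about 25–30° and still held on the edge. Its near corner is at crop (265,200), and the squeeze force is growing, so I'll go up with less push.

```bash
for i in 1; do python3 -m handwheel '[[0,0.04,0,-0.1,0,0,0],[0,0,0,-0.1,0,0,0]]'|egrep '^force|pos'
python3 -m handwheel '[[0,-0.03,0,-0.12,0,0,0],[0,-0.06,0,-0.12,0,0,0]]'|egrep '^force|pos'
done
```

```text
tool_pos: [0.467, 0.0353, 0.2284]
force: [-16.6, 9.7, 9.5]
tool_pos: [0.47, 0.0349, 0.2348]
force: [-15.6, 8.6, 8.5]
```

```bash
for i in 1; do python3 -m handwheel '[[0,-0.1,0,-0.11,0,0,0],[0,-0.11,0,-0.11,0,0,0]]'|egrep '^force|pos'
python3 -m handwheel '[[0,-0.13,0,-0.1,0,0,0],[0,-0.14,0,-0.1,0,0,0]]'|egrep '^force|pos'
python3 -m handwheel '[[0,-0.16,0,-0.1,0,0,0],[0,-0.18,0,-0.1,0,0,0]]'|egrep '^force|pos'
done
```

```text
tool_pos: [0.4742, 0.034, 0.2402]
force: [-25.2, 14.2, 17.7]
tool_pos: [0.4789, 0.0332, 0.2451]
force: [-41.1, 22.2, 34.0]
tool_pos: [0.4851, 0.0321, 0.2506]
force: [-60.8, 31.7, 60.3]
```

```bash
python3 -m handwheel '[[0,0.1,0,-0.16,0,0,0],[0,0.06,0,-0.1,0,0,0]]'|egrep '^force|pos'
python3 - <<'E'
from h import *
s=snapshot("scene");c=s["color"][130:260,230:420,::-1];cv2.imwrite("pics/s3.png",cv2.resize(c,None,fx=4,fy=4))
E
```

```text
tool_pos: [0.4877, 0.0324, 0.2581]
force: [-3.1, -1.5, 2.4]
```

View pics/s3.png

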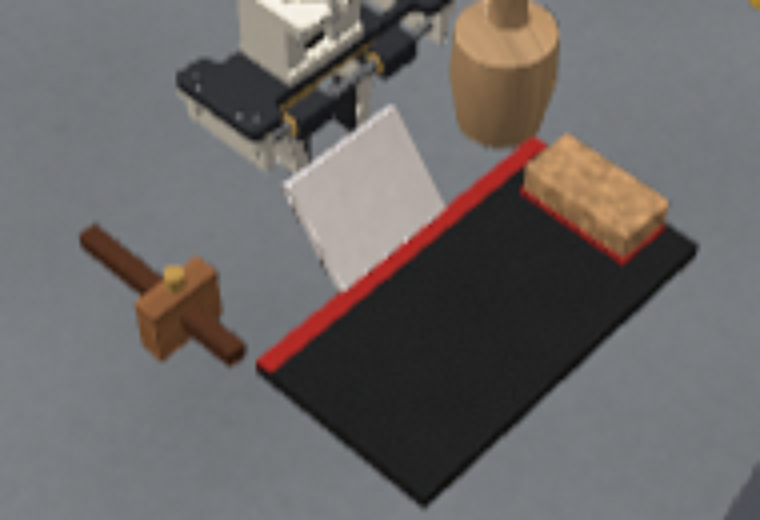

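The plinth is at about 52° with the squeeze relaxed, near corners at crop (285,183) and (392,107). I'll continue along the arc.

```bash
for i in 1; do python3 -m handwheel '[[0,-0.16,0,-0.15,0,0,0],[0,-0.17,0,-0.14,0,0,0]]'|egrep '^force|pos'
python3 -m handwheel '[[0,-0.18,0,-0.1,0,0,0],[0,-0.18,0,-0.1,0,0,0]]'|egrep '^force|pos'
python3 -m handwheel '[[0,-0.18,0,-0.07,0,0,0]]'|egrep '^force|pos'
done
```

```text
tool_pos: [0.4969, 0.031, 0.2652]
force: [-3.2, -1.1, 3.0]
tool_pos: [0.5067, 0.0298, 0.27]
force: [-0.4, -0.6, 1.1]
tool_pos: [0.5112, 0.0291, 0.2717]
force: [0.1, -0.5, -0.3]
```

```bash
for i in 1; do python3 -m handwheel '[[0,-0.2,0,-0.07,0,0,0],[0,-0.2,0,-0.05,0,0,0],[0,-0.2,0,-0.04,0,0,0]]'|egrep '^force|pos'
python3 -m handwheel '[[0,-0.2,0,0,0,0,0],[0,-0.2,0,0,0,0,0],[0,-0.2,0,0,0,0,0]]'|egrep '^force|pos'
done
python3 - <<'E'
from h import *
s=snapshot("scene");c=s["color"][130:260,230:420,::-1];cv2.imwrite("pics/s4.png",cv2.resize(c,None,fx=4,fy=4))
E
```

```text
tool_pos: [0.5259, 0.0267, 0.2757]
force: [-0.2, -0.5, 1.1]
tool_pos: [0.5407, 0.0243, 0.2756]
force: [1.0, 0.4, 1.4]
```

View pics/s4.png

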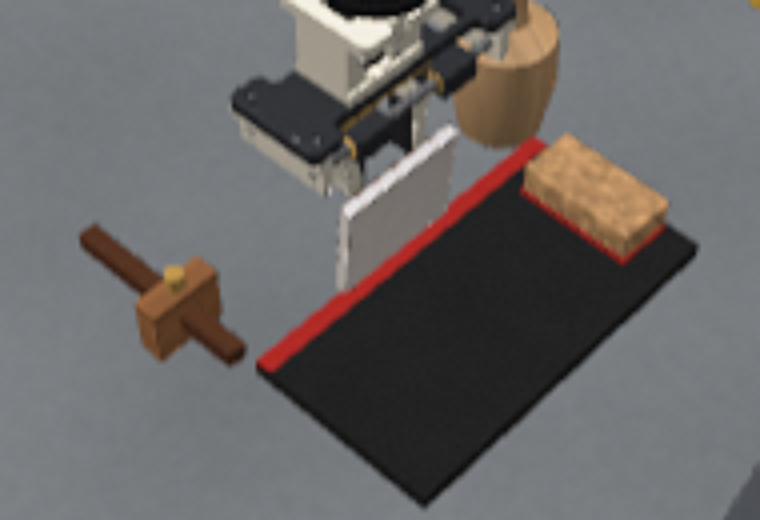

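The plinth now stands nearly vertical on the edge. I'll keep pushing gently.

```bash
for i in 1; do python3 -m handwheel '[[0,-0.15,0,0,0,0,0],[0,-0.15,0,0,0,0,0],[0,-0.15,0,0,0,0,0],[0,-0.15,0,0,0,0,0],[0,-0.15,0,0,0,0,0]]'|egrep '^force|pos'
python3 -m handwheel '[[0,-0.15,0,0,0,0,0],[0,0,0,0,0,0,0],[0,0,0,0,0,0,0],[0,0,0,0,0,0,0]]'|egrep '^force|pos'
done
python3 - <<'E'
from h import *
s=snapshot("scene");c=s["color"][130:260,230:420,::-1];cv2.imwrite("pics/s5.png",cv2.resize(c,None,fx=4,fy=4))
E
```

```text
tool_pos: [0.5591, 0.0214, 0.2757]
force: [0.3, 0.3, 0.5]
tool_pos: [0.5624, 0.0209, 0.2757]
force: [0.2, -0.9, 0.3]
```

View pics/s5.png

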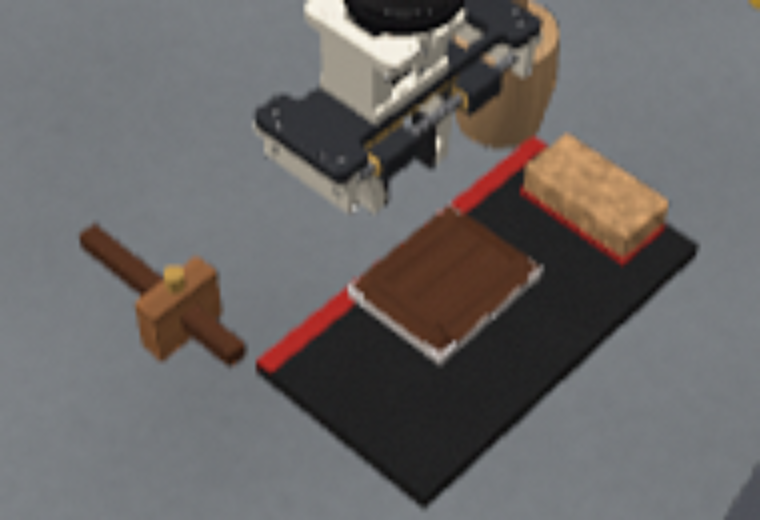

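It has flipped: dark face up on the board, with the near side close to the red edge (crop (350,292) to (455,207)).

```bash
for i in 1; do python3 -m handwheel '[[0,0.95,0,0,0,0,0],[0,0.95,0,0,0,0,0],[0,0,0,1,0,0,0],[0,0,0,1,0,0,0],[0,0,0,1,0,0,0]]'|egrep '^force|pos'
python3 -m handwheel '[[0,0,0,0,0,0,0]]'|egrep '^force|pos'
done
python3 - <<'E'
from h import *
s=snapshot("scene")
n=ray(s,(317.5,203.8),.016);f=ray(s,(339.5,220.5),.016);l=ray(s,(365.5,197),.026)
b=np.array([.5565,.0325,.016]);
for p in (n,f,l): d=p-b;print(p.round(3),(d[0]*.988-d[1]*.157).round(4),(d[0]*.157+d[1]*.988).round(4))
E
```

```text
tool_pos: [0.5156, 0.0284, 0.2003]
force: [0.5, 1.0, 0.0]
tool_pos: [0.5149, 0.028, 0.1993]
force: [1.1, 1.0, 1.0]
[ 0.558 -0.031  0.016] 0.0114 -0.0622
[ 0.642 -0.044  0.016] 0.0969 -0.0624
[0.662 0.062 0.026] 0.0997 0.0457
```

```bash
for i in 1; do python3 -m handwheel '[[0,-0.5,0,0,0,0,0],[0,-0.5,0,0,0,0,0],[0,-0.2,0,0,0,0,0],[0,-0.2,0,0,0,0,0],[0,-0.2,0,0,0,0,0]]'|egrep '^force|pos'
python3 -m handwheel '[[0,-0.2,0,0,0,0,0],[0,-0.2,0,0,0,0,0],[0,-0.15,0,0,0,0,0],[0,-0.1,0,0,0,0,0],[0,0,0,0,0,0,0]]'|egrep '^force|pos'
python3 -m handwheel '[[0,0.5,0,0,0,0,0],[0,1,0,0,0,0,0],[0,1,0,-1,0,0,0],[0,0.5,0,-1,0,0,0],[0,1,0,-1,0,0,0]]'|egrep '^force|pos'
python3 -m handwheel '[[0,0,0,-1,0,0,0],[0,0,0,-1,0,0,0],[0,0,0,0,0,0,0],[0,0,0,0,0,0,0]]'|egrep '^force|pos'
done
python3 - <<'E'
from h import *
s=snapshot("scene");c=s["color"][130:260,230:420,::-1];cv2.imwrite("pics/s6.png",cv2.resize(c,None,fx=4,fy=4))
E
```

```text
tool_pos: [0.555, 0.0218, 0.2006]
force: [-3.1, 0.8, 2.6]
tool_pos: [0.5714, 0.0195, 0.2006]
force: [0.0, -0.5, 0.1]
tool_pos: [0.4716, 0.0353, 0.2763]
force: [-1.3, 0.7, 0.7]
tool_pos: [0.4717, 0.0351, 0.3253]
force: [0.2, -0.0, 0.7]
```

View pics/s6.png

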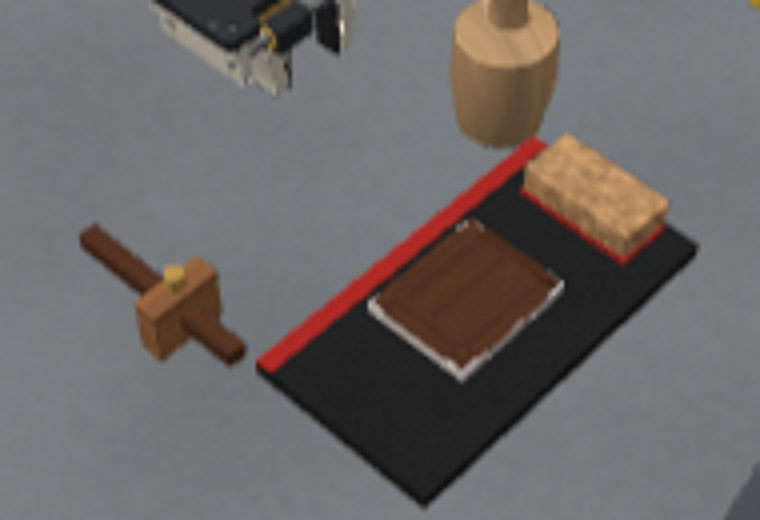

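The plinth lies flat and wholly on the board, dark face up. It is past the red stripe (near corner at crop (370,305)) and clear of the cork block, the bystanders are where they were, and the gripper is clear.

```bash
python3 -c "
from plant import *
print(get_obs()['clock']);print(close_job())"
```

```text
17.75
the job is handed in; nothing more can be done
None
```

The plinth was flipped over the red edge with the fingertips and pushed on; it now lies flat and wholly on the board with its dark bevelled face up, nothing else visibly moved, and I handed the job in at 17.75 s.

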